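Load the pressing block and wind down the cheese press

ROBOT

A 7-joint arm with a two-finger parallel gripper is mounted at the origin on the work surface. World frame = base frame: x ahead of the robot, y to its left, z up, the work surface at z = 0. Lengths are in m, angles in rad, forces in N, time in s.
With the tool pointing down it reaches from about 0.425 to 0.825 m from the base axis. Payload 3.6 kg.
Tool frame: the origin (TCP) lies on the centre line of the jaws, within the pads' length; the fingertips stand 8 mm ahead of it and the grasp point (between the pads) lies 11 mm behind it (r.tcp_to_tips is the distance from the TCP to the fingertips, in m); z points along the fingers, y is the line along which they close (so a half turn about z gives the same grasp; the last joint's range is limited). The gripper opens to 85 mm and grips with 20 to 120 N. Pads are 22 mm wide; open, the fingers measure 114 mm over their backs; the gripper's body (76 mm by 85 mm) begins 54 mm behind the grasp point. The pads swing forward as they close: fully open they stand 13 mm farther back than shut.
Start: joints at [-1.355, 0.615, -0.013, 1.423, 0.008, 1.103, -0.04], TCP at [0.156, 0.631, 0.239] pointing down, gripper open.
Joint ranges: [-3.12, 3.12], [-0.3, 2.06], [-1.34, 1.32], [0.26, 2.42], [-1.36, 4.5], [0.01, 1.98], [-2.84, 2.84]. Speed limits (rad/s): [2.79, 2.79, 3.14, 3.14, 3.14, 3.14, 3.14].

INTERFACE

Orientations are given as a unit quaternion [x, y, z, w].
In Python, from rig import r gives the robot as it stands.
- The arm moves only by the tool send_rows, never from a script. Its argument "motion" is a list of rows, each an object with "xyz": the shift along the tool's x, y, z in cm, a list of three; "twist": the turn, a rotation vector about the tool's x, y, z in degrees, a list of three; "claw": the opening, from -1 (shut) to 1 (fully open). A call has 1 to 20 rows; each row is the pose to reach, as a shift and turn from the pose commanded when the call began, along the tool's axes at that moment; what a row does not reach only later rows make up. A row lasts 1/10 s, in which the tool goes at most 50 mm and 8.59 degrees, less where a joint would pass 70% of its speed; a pose out of reach is approached as far as the arm can. A call with a gripper value outside its range is refused whole. The fingers move at their own pace and stop on an object; "newtons" is the grip in N (left out, the last holds). Time passes only in rows, so rows that repeat a pose let the fingers close. It gives the time, the measured TCP pose, the force, the opening and the grip force at its end, in the units of the state.
- r.get_state(): the state, without advancing time (a new reading comes with each control period).
- r.capture(name): name is "scene" or "top" or "wrist"; returns the picture (480x640x3 uint8, blue, green, red); there is no depth.
- r.get_calibration(name): a dict with "intrinsics" (3x3 intrinsics, pixels), "k1" (the pictures are not rectified: a ray, as slopes to the right and down, at radius r is drawn at 1 + k1 r^2 times it, then the intrinsics apply), "world_to_cam" (4x4, takes a point from world to camera coordinates). Camera axes: x right, y up, looking along -z (the intrinsics and any distortion apply to the point x, -y, -z); pixel columns grow to the right and rows downward; lengths in m; the calibration is good to about 2 mm. A picture is of the moment at which its call begins: read the wrist's pose just before it. get_calibration takes no time and is no camera call; for the wrist camera it gives the pose at the moment of the call.
- r.finish_job(): hands the job in; it is judged then, once.
Trained networks look in the newest picture that a camera, given by its name, has taken for a name from the list of things; names that differ only in an ending like _2 or _b are one class to them, and where a whole thing is asked for, a point or a joint stands for the part that bears it (a point fixed in the world has none). Each returns a list of dicts, best first, with "p" (0 to 1); they miss things now and then, are a little off and sometimes report something else, mostly with a low value. They report only what shows in the picture. A call takes as long as a camera call.
- r.boxes_of(camera, target): "bbox" ([left, top, right, bottom] in pixels, round what is visible of it).
- r.pinpoint(camera, target): "centre" ([column, row] in pixels: a listed point, or the origin of a listed thing).
The state is a dict: "time_s": time; "qpos": joint angles; "dq": joint speeds; "effort": joint torques, N m; "ee_pos": TCP position; "ee_rot": TCP orientation; "ft_force": force on the tool from outside, world axes, zero at the start; "torque": the same for the moment, N m; "gripper_width": finger opening in m; "grasp_force": force on a finger pad.
Only numpy, scipy, OpenCV 4.12 (cv2) and the standard library are available. Lean on these libraries where they do the work, as an engineer would, in place of code of your own. Each camera call takes 0.05 s, during which the arm holds its last target. There are 200 camera calls.

TASK

Get the cheese press working: set the loose wooden pressing block flat and centred on the white follower in the mould, under the press foot, and let go of it; then turn the crank bar clockwise, full turns, taking fresh grips as needed, until the foot bears on the block and the coil spring above the foot is squeezed about half way, and leave it so with your hand off. Do not squeeze the spring solid, and leave the other kitchen things where they stand.

Things in the scene. Friction and masses are not known exactly. Their poses are not given: they have to be found in the camera images.
- press: Screw-type table cheese press, fixed. Base board 220 (x) x 250 (y) x 20 mm; on its middle a steel mould 120 mm across, rim 80 mm above the counter, filled by a white follower disc 112 mm across, flat top 86 mm above the counter. Origin: under the board's middle, on the counter; y along its crossbeam, which points roughly towards the robot, x across it, z up. Both open sides (+x, -x) are alike.
- seat (a point): Centre of the follower's flat top, on the screw's axis, 86 mm above the counter; axes as the press. The middle of the block's underside belongs here.
- beam_mid (a point): Middle of the aluminium crossbeam over the follower: 50 mm wide (x), 226 mm long (y), 204 to 234 mm above the counter (nuts and bush on top up to 246 mm), on two posts 16 mm thick, 98 mm to each side. Beam, screw and foot hang over the follower, so the block goes in from an open side, best the one facing the table's middle, the tool leaning out that way 35 to 45 degrees. Axes as the press.
- crank_head (a point): On the screw's axis at mid-height of the crank bar: 290 mm above the counter at crank 0, 16 mm lower per turn. Screw head: steel cylinder 32 mm across, 20 mm above and below this point. Through it the level crank bar, round steel, 14 mm thick, 80 mm to each side, 22 mm black balls on its ends; it turns with the screw, both arms alike. x along the bar, z up. Grip an arm 45 to 60 mm out.
- crank (a joint): Turn of the crank bar, rad, growing clockwise seen from above. A turn (6.28) of the quick thread lowers screw, bar and foot by 16 mm. Starts at 0 to 1.9; stays where left (about 0.15 to 0.25 N m to turn it). With the block in place the foot touches it at about 5.9, the spring is half squeezed at about 9.0 and solid at about 12.2.
- foot_face (a point): Centre of the flat underside of the press foot, a steel disc 52 mm across and 10 mm thick on the screw's axis. Above it a coil spring, 42 mm tall and 37 mm across, under a 44 mm collar on the screw. Hanging free it is 141 mm above the counter at crank 0 and 16 mm lower per turn.
- foot (a joint): Squeeze of the spring in m: 0 with the foot hanging free, 0.008 half way, 0.016 solid. The spring needs 6 N to start and 3 N more per mm.
- block: Loose beech pressing block, 90 x 45 x 40 mm (x, y, z), 0.09 to 0.18 kg. Origin at the centre of its underside; x along its length. It lies flat on the counter near the table's middle line, its length within 0.3 rad of the robot's y. Lying on the follower its top is 126 mm above the counter, which leaves 10 to 15 mm up to the foot before winding.
- hoop: Empty white plastic cheese mould, 100 mm across, 55 mm high, open upwards, standing on the side away from the press. Origin under its middle. Leave it alone.
- salt_jar: White jar with a wooden lid, 84 mm across, 120 mm high. Origin under its middle. Leave it alone.
- tumbler: Light plastic tumbler, 70 mm across the rim, 110 mm high. Origin under its middle. Leave it alone.
- onion: Red onion, 72 mm across, 68 mm high. Origin under its middle. Leave it alone.
- spoon: Wooden spoon, 200 mm long, lying flat on the counter across the table beyond the block. Origin at its middle, x along it. Leave it alone.

How it is judged:
By the outcome, as a careful person would: the job done as asked, in the order asked, and still so for the second after the job is handed in, with the robot touching nothing.
It also fails if it takes over 72 s, if anything falls off the work surface, if the arm or the gripper's body presses on something with over 40 N, if the wrist force passes 120 N, or if a joint passes its speed limit or range.

## Working session

There is one attempt and no reset: what is moved stays moved. The work goes in short steps, Python scripts to look and compute and a tool call to move; the robot and the scene stay as the last step left them, time stands still between calls to the robot, and variables do not carry over. Pictures are saved under pics/ and viewed, at most 10 in all, crops included, and the job is handed in when it is done.

Besides the shell and the picture viewer there is one more tool, called after "Request:" as name(argument=value, ...) on one line, values as JSON. send_rows: Moves the arm, as the interface text tells. Its arguments: {"type":"object","properties":{"motion":{"type":"array"},"newtons":{"type":"number"}},"required":["motion"]}

```bash
mkdir -p pics; ls
cat > h.py <<'E'
import numpy as np, cv2
from rig import r
from scipy.spatial.transform import Rotation as R
def ray(cam,px,cal=None):
    c=cal or r.get_calibration(cam);K=np.array(c["intrinsics"]);k=c["k1"]
    d=np.array([(px[0]-K[0,2])/K[0,0],(px[1]-K[1,2])/K[1,1]]);u=d.copy()
    for _ in range(20): u=d/(1+k*(u@u))
    M=np.array(c["world_to_cam"]);Rm=M[:3,:3]
    return -Rm.T@M[:3,3], Rm.T@np.array([u[0],-u[1],-1.])
def atz(cam,px,z,cal=None):
    o,d=ray(cam,px,cal);return o+d*(z-o[2])/d[2]
def proj(cam,p):
    c=r.get_calibration(cam);K=np.array(c["intrinsics"]);M=np.array(c["world_to_cam"])
    q=M[:3,:3]@np.array(p)+M[:3,3];u=np.array([q[0],-q[1]])/-q[2];u=u*(1+c["k1"]*(u@u))
    return u*[K[0,0],K[1,1]]+K[:2,2]
def shift(p,rot=None):
    "target world pos/rot -> rows' xyz cm, twist deg from current pose"
    s=r.get_state();Rc=R.from_quat(s["ee_rot"])
    x=Rc.inv().apply(np.array(p)-s["ee_pos"])*100
    t=np.zeros(3) if rot is None else (Rc.inv()*rot).as_rotvec(degrees=True)
    return x.round(2),t.round(2)
E
python3 - <<'E'
from h import *
for n in("scene","top"):
    cv2.imwrite(f"pics/{n}0.png",r.capture(n))
    for t in["press","seat","beam_mid","crank_head","foot_face","block","hoop","salt_jar","tumbler","onion","spoon"]:
        b=r.pinpoint(n,t)[:2]; print(n,t,[(np.round(q["centre"]),round(q["p"],2)) for q in b])
    c=r.get_calibration(n);M=np.array(c["world_to_cam"]);print(-M[:3,:3].T@M[:3,3])
s=r.get_state();print(s["ee_pos"],s["ee_rot"],s["time_s"],r.tcp_to_tips)
E
```

```text
pics
scene press [(array([191., 305.]), 0.82)]
scene seat [(array([184., 268.]), 0.65)]
scene beam_mid [(array([278., 388.]), 0.72), (array([166., 208.]), 0.65)]
scene crank_head [(array([160., 170.]), 0.55)]
scene foot_face [(array([180., 245.]), 0.52)]
scene block [(array([308., 310.]), 0.94)]
scene hoop [(array([440., 277.]), 0.91)]
scene salt_jar [(array([179., 246.]), 0.75), (array([360., 381.]), 0.58)]
scene tumbler [(array([326., 233.]), 0.95)]
scene onion [(array([278., 385.]), 0.8), (array([185., 272.]), 0.69)]
scene spoon [(array([325., 352.]), 0.91)]
[ 1.35765871 -0.04143017  0.75347783]
top press [(array([421., 261.]), 0.67)]
top seat [(array([438., 255.]), 0.96)]
top beam_mid [(array([458., 245.]), 0.75)]
top crank_head [(array([463., 240.]), 0.76)]
top foot_face [(array([441., 253.]), 0.49)]
top block [(array([320., 243.]), 0.89), (array([457., 242.]), 0.32)]
top hoop [(array([193., 272.]), 0.74)]
top salt_jar [(array([281., 169.]), 0.95), (array([440., 250.]), 0.52)]
top tumbler [(array([292., 350.]), 0.89)]
top onion [(array([348., 166.]), 0.76)]
top spoon [(array([307., 197.]), 0.71), (array([457., 245.]), 0.4)]
[5.06857290e-01 2.16456761e-04 9.48184041e-01]
[0.15626089 0.63091679 0.23931284] [ 1.21079616e-01  9.92642799e-01 -1.44495078e-05 -6.09884824e-06] 1.2 0.008
```

View pics/scene0.png

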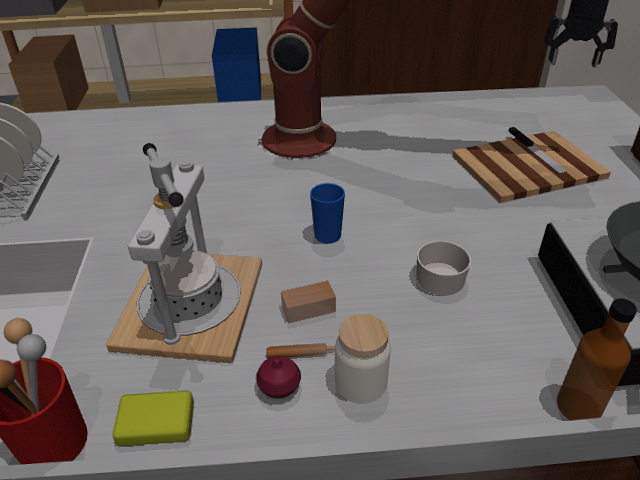

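View pics/top0.png

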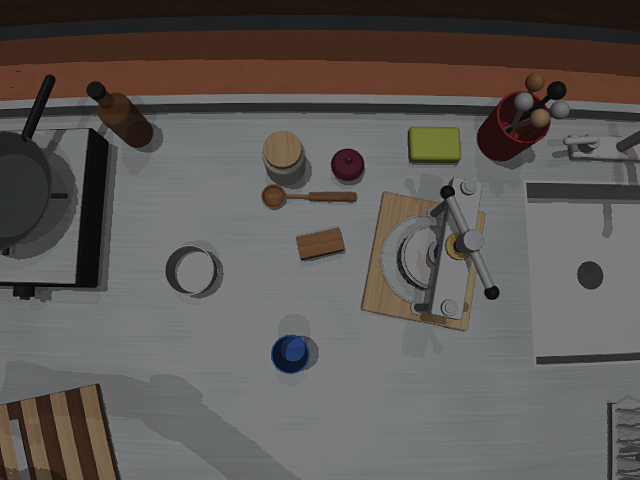

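Run:
```python
from h import *
def tri(a,b):
    A=[];B=[]
    for cam,px in(("scene",a),("top",b)):
        o,d=ray(cam,px);d/=np.linalg.norm(d);P=np.eye(3)-np.outer(d,d);A.append(P);B.append(P@o)
    return np.linalg.lstsq(np.vstack(A),np.hstack(B),rcond=None)[0].round(4)
for n,a,b in [("seat",(184,268),(438,255)),("beam",(166,208),(458,245)),("crank",(160,170),(463,240)),("foot",(180,245),(441,253)),("block",(308,310),(320,243)),("press",(191,305),(421,261))]: print(n,tri(a,b))
for n,z,px in [("seat",.086,(438,255)),("beam",.219,(458,245)),("crank",.288,(463,240)),("block",0,(320,243)),("hoop",0,(193,272)),("jar",0,(281,169)),("tum",0,(292,350)),("onion",0,(348,166)),("spoon",0,(307,197))]: print(n,atz("top",px,z).round(4))
for n,z,px in [("seat",.086,(184,268)),("beam",.219,(166,208)),("crank",.288,(160,170)),("block",0,(308,310))]: print(n,atz("scene",px,z).round(4))
im=cv2.imread("pics/top0.png");cv2.imwrite("pics/topc.png",cv2.resize(im[150:350,270:520],None,fx=3,fy=3,interpolation=cv2.INTER_CUBIC))
```

```text
seat [ 0.6009 -0.2325  0.0933]
beam [ 0.603  -0.2349  0.2233]
crank [ 0.6017 -0.2262  0.2921]
foot [ 0.5991 -0.2279  0.143 ]
block [ 0.6354 -0.0159  0.0021]
press [ 0.599  -0.2291 -0.002 ]
seat [ 0.6019 -0.2398  0.086 ]
beam [ 0.6036 -0.2363  0.219 ]
crank [ 0.6019 -0.2218  0.288 ]
block [ 0.6357 -0.0167  0.    ]
hoop [0.5734 0.2471 0.    ]
jar [0.7951 0.0671 0.    ]
tum [0.4167 0.0394 0.    ]
onion [ 0.8025 -0.0765  0.    ]
spoon [0.7337 0.011  0.    ]
seat [ 0.5942 -0.2294  0.086 ]
beam [ 0.5969 -0.2364  0.219 ]
crank [ 0.5923 -0.2338  0.288 ]
block [ 0.6335 -0.0151 -0.    ]
```

The scene view shows the block at (308,302), the press at left (mould at about (187,280)), and the crank bar from (150,149) to (176,199). In the top view the block is at (320,243), the board corners are about (383,193), (485,212), (467,330) and (361,310), and the crank balls are at (447,192) and (492,293). I'll measure the edges on a crop.

View pics/topc.png

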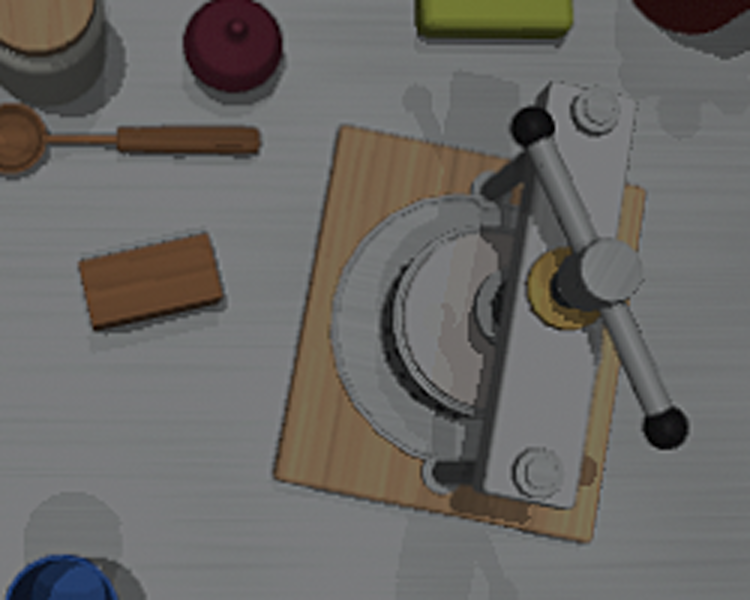

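The crop shows the board corners at (343,125), (276,480), (590,542) and (646,187), the beam nuts at (597,110) and (538,473), the balls at (533,126) and (666,428), and the block top at (80,262), (208,234), (222,293) and (95,325).

Run:
```python
from h import *
f=lambda p,z:atz("top",(270+p[0]/3-.33,150+p[1]/3-.33),z)
def ang(v): return np.degrees(np.arctan2(v[1],v[0])).round(2)
C=[f(p,.02) for p in[(343,125),(276,480),(590,542),(646,187)]]
print("board",np.mean(C,0),ang(C[0]-C[1]),ang(C[3]-C[2]),ang(C[0]-C[3]),ang(C[1]-C[2]))
N=[f(p,.243) for p in[(597,110),(538,473)]];print("nuts",np.mean(N,0),ang(N[0]-N[1]),np.linalg.norm(N[0]-N[1]))
for z in(.29,.286): B=[f(p,z) for p in[(533,126),(666,428)]];print("balls",np.mean(B,0),ang(B[0]-B[1]),np.linalg.norm(B[0]-B[1]))
K=[f(p,.04) for p in[(80,262),(208,234),(222,293),(95,325)]]
print("block",np.mean(K,0),ang(K[0]-K[1]),ang(K[3]-K[2]),[np.linalg.norm(K[i]-K[i-1]).round(4) for i in range(4)])
```

```text
board [ 0.5992504  -0.23086124  0.02      ] -11.45 -11.64 78.76 78.76
nuts [ 0.59949659 -0.23063581  0.243     ] -11.73 0.19546599770737247
balls [ 0.59957859 -0.23074151  0.29      ] 21.9 0.160514215323235
balls [ 0.60014209 -0.23214511  0.286     ] 21.9 0.16148971278498808
block [ 0.63130755 -0.01624063  0.04      ] 102.76 104.48 [np.float64(0.0433), np.float64(0.0875), np.float64(0.0407), np.float64(0.0869)]
```

```bash
cat >> h.py <<'E'
def lean(yaw,th):
    "tool y at heading yaw (deg), tool leaning th (deg) out to yaw+90"
    a=np.radians(yaw);t=np.radians(th);y=np.array([np.cos(a),np.sin(a),0]);o=np.array([-y[1],y[0],0])
    z=-o*np.sin(t)-np.array([0,0,np.cos(t)]);return R.from_matrix(np.c_[np.cross(y,z),y,z]),o,z
def tcp_for(block,yaw,th,g=.022,h=.026):
    rot,o,z=lean(yaw,th);return np.array(block)+o*g+[0,0,h]+z*.011,rot,z
E
python3 - <<'E'
from h import *
p,rot,z=tcp_for([.632,-.016,0],13.6,42)
print(p,p-.12*z);print(shift(p-.12*z,rot))
s=r.get_state();print(np.array(s["ft_force"]).round(2),s["gripper_width"])
E
```

```text
[ 0.62855762 -0.00177092  0.01782541] [0.60967673 0.07627335 0.10700279]
(array([-57.34, -42.94,  13.23]), array([ 22.86, -37.68,  59.56]))
[0.34 0.51 0.29] 0.08524956808247348
```

Request:
send_rows(motion=[{"xyz":[-57.3,-42.9,3],"twist":[22.9,-37.7,59.6],"claw":1},{"xyz":[-57.3,-42.9,3],"twist":[22.9,-37.7,59.6],"claw":1},{"xyz":[-57.3,-42.9,3],"twist":[22.9,-37.7,59.6],"claw":1},{"xyz":[-57.3,-42.9,3],"twist":[22.9,-37.7,59.6],"claw":1},{"xyz":[-57.3,-42.9,3],"twist":[22.9,-37.7,59.6],"claw":1},{"xyz":[-57.3,-42.9,3],"twist":[22.9,-37.7,59.6],"claw":1},{"xyz":[-57.3,-42.9,3],"twist":[22.9,-37.7,59.6],"claw":1},{"xyz":[-57.3,-42.9,3],"twist":[22.9,-37.7,59.6],"claw":1},{"xyz":[-57.3,-42.9,3],"twist":[22.9,-37.7,59.6],"claw":1},{"xyz":[-57.3,-42.9,3],"twist":[22.9,-37.7,59.6],"claw":1},{"xyz":[-57.3,-42.9,3],"twist":[22.9,-37.7,59.6],"claw":1},{"xyz":[-57.3,-42.9,3],"twist":[22.9,-37.7,59.6],"claw":1},{"xyz":[-57.3,-42.9,3],"twist":[22.9,-37.7,59.6],"claw":1},{"xyz":[-57.3,-42.9,3],"twist":[22.9,-37.7,59.6],"claw":1},{"xyz":[-57.3,-42.9,8],"twist":[22.9,-37.7,59.6],"claw":1},{"xyz":[-57.3,-42.9,13.2],"twist":[22.9,-37.7,59.6],"claw":1},{"xyz":[-57.3,-42.9,13.2],"twist":[22.9,-37.7,59.6],"claw":1}], newtons=60)

```text
time_s: 2.9
ee_pos: [0.6056, 0.0764, 0.1007]
ee_rot: [0.576, 0.734, -0.226, 0.278]
ft_force: [-1.7, -0.1, 0.2]
gripper_width: 0.0855
grasp_force: 0.0
```

Run:
```python
from h import *
s=r.get_state();print(s["time_s"],np.round(s["ee_pos"],4),np.round(s["qpos"],3))
cal=r.get_calibration("wrist");cv2.imwrite("pics/w1.png",r.capture("wrist"))
for q in r.pinpoint("wrist","block"): print(q, atz("wrist",q["centre"],0,cal).round(4))
for q in r.pinpoint("top","block") : print(q)
r.capture("top")
for cam in("top",):
  for q in r.boxes_of(cam,"block"): print(q)
p,rot,z=tcp_for([.632,-.016,0],13.6,42);print(shift(p,rot))
```

```text
2.9 [0.6056 0.0764 0.1007] [-0.804  0.908  0.56   1.701  0.404  0.804 -0.472]
{'centre': [322.7, 229.1], 'p': 0.95} [ 0.6329 -0.0121  0.    ]
{'centre': [319.5, 242.7], 'p': 0.89}
{'centre': [456.7, 242.2], 'p': 0.32}
{'bbox': [297.5, 225.6, 343.7, 256.5], 'p': 0.76}
{'bbox': [262.9, 183.8, 356.7, 208.4], 'p': 0.47}
(array([ 0.15, -0.2 , 12.31]), array([ 0.22,  0.02, -0.17]))
```

View pics/w1.png

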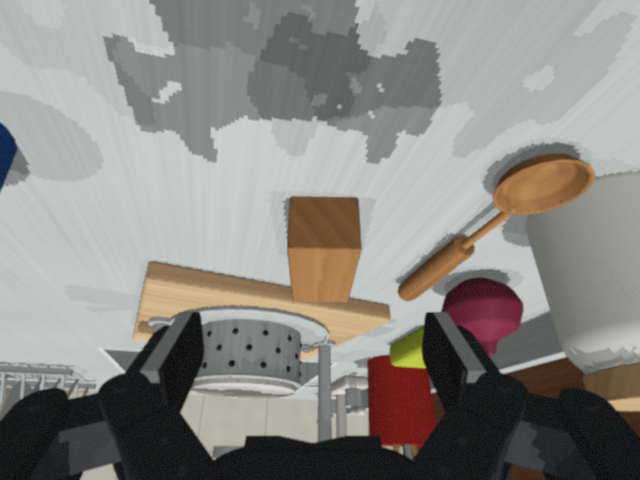

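The wrist view shows the block straight ahead between the fingers. Its near end face has its counter edge at (290,197)-(359,198) and its top edge at (288,247)-(360,248); the far top edge is at (292,301)-(350,304).

Run:
```python
from h import *
cal=r.get_calibration("wrist")
P=[atz("wrist",a,z,cal) for a,z in[((290,197),0),((359,198),0),((288,247),.04),((360,248),.04),((292,301),.04),((350,304),.04)]]
for p in P: print(p.round(4))
L=(P[4]+P[5]-P[2]-P[3])/2;u=L/np.linalg.norm(L);print(np.linalg.norm(L),np.degrees(np.arctan2(-u[1],-u[0])), "c from near",(P[2]+P[3])/2+u*.045,(P[0]+P[1])/2+u*.045)
```

```text
[0.6111 0.0108 0.    ]
[0.658  0.0206 0.    ]
[0.6106 0.0121 0.04  ]
[0.6558 0.0212 0.04  ]
[ 0.6317 -0.0838  0.04  ]
[ 0.6828 -0.0799  0.04  ]
0.10139826424282593 103.72672307226286 c from near [ 0.64384338 -0.02704355  0.04      ] [ 6.45263905e-01 -2.80377712e-02 -3.07944350e-18]
```

Request:
send_rows(motion=[{"xyz":[0.1,-0.2,4],"twist":[0,0,0],"claw":1},{"xyz":[0.1,-0.2,8],"twist":[0,0,0],"claw":1},{"xyz":[0.1,-0.2,11],"twist":[0,0,0],"claw":1},{"xyz":[0.1,-0.2,12.2],"twist":[0,0,0],"claw":1},{"xyz":[0.1,-0.2,12.2],"twist":[0,0,0],"claw":1},{"xyz":[0.1,-0.2,12.2],"twist":[0,0,0],"claw":0.4},{"xyz":[0.1,-0.2,12.2],"twist":[0,0,0],"claw":-0.6},{"xyz":[0.1,-0.2,12.2],"twist":[0,0,0],"claw":-0.6},{"xyz":[0.1,-0.2,12.2],"twist":[0,0,0],"claw":-0.6},{"xyz":[0.1,-0.2,12.2],"twist":[0,0,0],"claw":-0.6},{"xyz":[0.1,-0.2,12.2],"twist":[0,0,0],"claw":-0.6},{"xyz":[0.1,-0.2,12.2],"twist":[0,0,0],"claw":-0.6}], newtons=60)

```text
time_s: 4.35
ee_pos: [0.6277, -0.0004, 0.0173]
ee_rot: [0.577, 0.734, -0.22, 0.283]
ft_force: [-1.0, 4.7, 5.8]
gripper_width: 0.0441
grasp_force: 62.2
```

Run:
```python
from h import *
im=r.capture("top");cv2.imwrite("pics/t2.png",cv2.resize(im[180:300,270:430],None,fx=5,fy=5))
s=r.get_state();print(s["time_s"],np.round(s["ee_pos"],4),R.from_quat(s["ee_rot"]).as_matrix().round(3),s["gripper_width"],s["grasp_force"],s["ft_force"])
```

```text
4.4 [ 6.277e-01 -4.000e-04  1.730e-02] [[-0.174  0.972  0.161]
 [ 0.723  0.237 -0.649]
 [-0.669  0.003 -0.743]] 0.04399029165177058 62.18208432197571 [-2.25434729  3.9991905   6.53506613]
```

Run:
```python
from h import *
rot,o,z=lean(-11.5,42)
s=r.get_state()
# actual offset of tcp to block in tool frame, block x assumed level
Rc=R.from_quat(s["ee_rot"]);c=np.array([.632,-.0155,0.])
off=Rc.inv().apply(c-s["ee_pos"]);off[1]=0;print("off",off)
seat=np.array([.5995,-.231,.086])
for out,up in((.14,.03),(.14,.005),(0,.005),(0,0)):
    p=seat+o*out+[0,0,up]-rot.apply(off);print(out,up,p,shift(p,rot))
print("lift",Rc.inv().apply([0,0,4]))
```

```text
off [-0.00010031  0.          0.0233534 ]
0.14 0.03 [ 0.63054179 -0.07842472  0.13328784] (array([-13.45,  -1.53,  -3.51]), array([16.98, -0.06, 18.62]))
0.14 0.005 [ 0.63054179 -0.07842472  0.10828784] (array([-11.78,  -1.54,  -1.65]), array([16.98, -0.06, 18.62]))
0 0.005 [ 0.60263028 -0.21561418  0.10828784] (array([-21.2 ,  -7.5 ,   6.81]), array([16.98, -0.06, 18.62]))
0 0 [ 0.60263028 -0.21561418  0.10328784] (array([-20.87,  -7.5 ,   7.18]), array([16.98, -0.06, 18.62]))
lift [-2.67530497  0.01187918 -2.97365133]
```

Request:
send_rows(motion=[{"xyz":[-2.7,0,-3],"twist":[0,0,0],"claw":-0.6},{"xyz":[-5.4,0,-6],"twist":[3,0,3],"claw":-0.6},{"xyz":[-8.0,-0.5,-7],"twist":[8,0,9],"claw":-0.6},{"xyz":[-11,-1,-5],"twist":[13,0,14],"claw":-0.6},{"xyz":[-13.4,-1.5,-3.5],"twist":[17,0,18.6],"claw":-0.6},{"xyz":[-13.4,-1.5,-3.5],"twist":[17,0,18.6],"claw":-0.6},{"xyz":[-13.4,-1.5,-3.5],"twist":[17,0,18.6],"claw":-0.6},{"xyz":[-13.4,-1.5,-3.5],"twist":[17,0,18.6],"claw":-0.6}])

```text
time_s: 5.2
ee_pos: [0.6292, -0.0781, 0.1306]
ee_rot: [0.723, 0.591, -0.279, 0.225]
ft_force: [-0.7, 1.2, -1.2]
gripper_width: 0.0446
grasp_force: 61.6
```

Run:
```python
from h import *
a=r.capture("top");b=r.capture("scene");s=r.get_state()
cv2.imwrite("pics/c3.png",np.hstack([cv2.resize(a[170:350,320:500],(400,400)),cv2.resize(b[130:370,100:340],(400,400))]))
print(s["time_s"],np.round(s["ee_pos"],4),s["gripper_width"],s["ft_force"])
print(r.pinpoint("scene","block"),r.pinpoint("scene","foot_face"),r.pinpoint("top","block"))
rot,o,z=lean(-11.5,42);off=np.array([0,0,.02335]);seat=np.array([.5995,-.231,.086])
for out,up in((0.14,.03),(.14,.005),(0,.005),(0,0)):
    p=seat+o*out+[0,0,up]-rot.apply(off);print(out,up,shift(p,rot))
M=lambda p:proj("top",p).round(1)
Rc=R.from_quat(s["ee_rot"]);c=s["ee_pos"]+Rc.apply(off);print("centre",c,proj("top",c),proj("scene",c))
ax=Rc.as_matrix();u=np.cross(ax[:,1],[0,0,1]);v=ax[:,1]
for k in(.045,-.045):
  for w in(.0225,-.0225): q=c+k*u+w*v+[0,0,.04]; print((proj("top",q)-[320,170])*400/180,(proj("scene",q)-[100,130])*400/240)
```

```text
5.3 [ 0.6293 -0.0777  0.1308] 0.04458773992824719 [-0.53284803  0.06705442 -0.98379539]
[{'centre': [260.7, 262.3], 'p': 0.62}] [{'centre': [176.5, 248.2], 'p': 0.78}] [{'centre': [364.1, 238.7], 'p': 0.63}]
0.14 0.03 (array([-0.1 ,  0.1 , -0.17]), array([-0.19,  0.05,  0.11]))
0.14 0.005 (array([1.57, 0.11, 1.69]), array([-0.19,  0.05,  0.11]))
0 0.005 (array([-8.82,  0.12, 11.07]), array([-0.19,  0.05,  0.11]))
0 0 (array([-8.49,  0.12, 11.44]), array([-0.19,  0.05,  0.11]))
centre [ 0.6261472  -0.0930138   0.11347635] [362.62529897 240.0104133 ] [260.15717569 263.37946253]
[161.20280291 132.37542085] [214.02881665 203.76187055]
[151.10323561 187.72076893] [224.77015095 175.05393457]
[ 49.85519509 109.49306497] [304.5497079  209.95814044]
[ 38.77976321 164.59712688] [312.1255377  180.72806393]
```

View pics/c3.png

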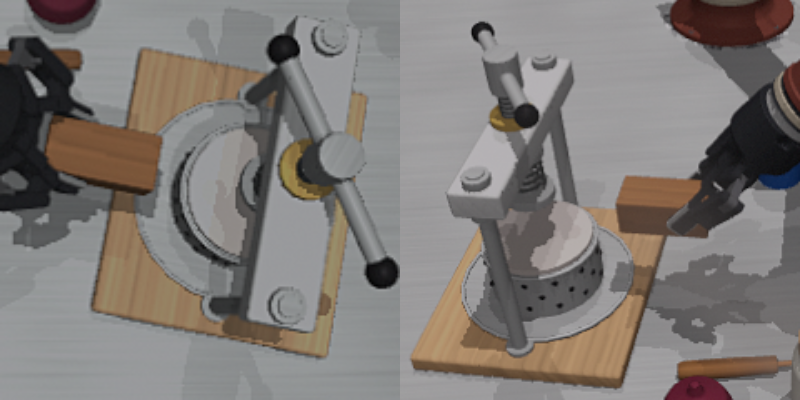

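The block is held level: front end corners at (162,134) and (154,192) in the left (top) panel, as predicted to within about 2 mm. Next I lower it and slide it in.

Request:
send_rows(motion=[{"xyz":[0.8,0,0.9],"twist":[0,0,0],"claw":-0.6},{"xyz":[1.5,0,1.7],"twist":[0,0,0],"claw":-0.6},{"xyz":[-0.6,0,3.6],"twist":[0,0,0],"claw":-0.6},{"xyz":[-2.7,0,5.5],"twist":[0,0,0],"claw":-0.6},{"xyz":[-4.7,0,7.3],"twist":[0,0,0],"claw":-0.6},{"xyz":[-6.4,0,8.9],"twist":[0,0,0],"claw":-0.6},{"xyz":[-7.9,0.05,10.2],"twist":[0,0,0],"claw":-0.6},{"xyz":[-8.85,0.05,11.1],"twist":[0,0,0],"claw":-0.6},{"xyz":[-8.85,0.05,11.1],"twist":[0,0,0],"claw":-0.6},{"xyz":[-8.85,0.05,11.1],"twist":[0,0,0],"claw":-0.6}])

```text
time_s: 6.45
ee_pos: [0.6023, -0.2162, 0.108]
ee_rot: [0.723, 0.591, -0.279, 0.225]
ft_force: [0.0, 0.0, -2.0]
gripper_width: 0.0443
grasp_force: 61.7
```

Run:
```python
from h import *
a=r.capture("top");b=r.capture("scene");s=r.get_state()
cv2.imwrite("pics/c4.png",np.hstack([cv2.resize(a[170:350,320:500],(400,400)),cv2.resize(b[180:330,120:270],(400,400),interpolation=cv2.INTER_CUBIC)]))
print(s["time_s"],np.round(s["ee_pos"],4),s["gripper_width"],s["ft_force"])
rot,o,z=lean(-11.5,42);off=np.array([0,0,.02335]);seat=np.array([.5995,-.231,.086])
for up in(.005,0): print(up,shift(seat+[0,0,up]-rot.apply(off),rot))
Rc=R.from_quat(s["ee_rot"]);c=s["ee_pos"]+Rc.apply(off);print("centre",c)
u=-o;v=Rc.as_matrix()[:,1]
for h in(0,.04):
 for k in(.045,-.045):
  for w in(.0225,-.0225): q=c+k*u+w*v+[0,0,h]; print(h,k,w,(proj("top",q)-[320,170])*400/180,(proj("scene",q)-[120,180])*400/150+[400,0])
print("d per mm",[R.from_quat(s["ee_rot"]).inv().apply(x).round(2) for x in np.eye(3)])
```

```text
6.55 [ 0.6028 -0.2151  0.1079] 0.04417746843253493 [-0.87700255 -0.81829809 -0.85983419]
0.005 (array([-0.07, -0.01,  0.01]), array([-0.11, -0.03,  0.13]))
0 (array([ 0.26, -0.  ,  0.38]), array([-0.11, -0.03,  0.13]))
centre [ 0.59962647 -0.23040555  0.09058093]
0 0.045 0.0225 [308.19289912 175.84259897] [489.70353942 253.4080824 ]
0 0.045 -0.0225 [299.97429026 227.36838532] [512.64693302 207.99231319]
0 -0.045 0.0225 [205.88340281 154.65303393] [624.03453196 263.51992236]
0 -0.045 -0.0225 [196.83822515 206.16873592] [642.66777196 217.26354644]
0.04 0.045 0.0225 [323.5017805  169.88529997] [477.25418942 206.77907993]
0.04 0.045 -0.0225 [315.0501483  223.80128673] [501.23359455 161.83337089]
0.04 -0.045 0.0225 [216.50293068 147.68285586] [614.95926859 216.62821421]
0.04 -0.045 -0.0225 [207.13524224 201.60130699] [634.40715034 170.83510272]
d per mm [array([ 0.15,  0.98, -0.14]), array([ 0.73, -0.2 , -0.65]), array([-0.67, -0.  , -0.74])]
```

View pics/c4.png

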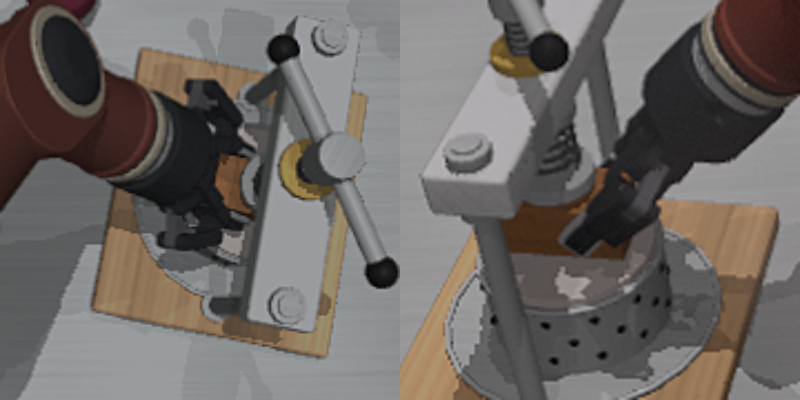

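The block is in the press, level under the foot, about 5 mm above the follower: lower panel edge at (510-630,255), with the foot just above it. I'll lower it now.

Request:
send_rows(motion=[{"xyz":[0.15,0,0.17],"twist":[0,0,0],"claw":-0.6},{"xyz":[0.28,0,0.31],"twist":[0,0,0],"claw":-0.6},{"xyz":[0.4,0,0.45],"twist":[0,0,0],"claw":-0.6},{"xyz":[0.4,0,0.45],"twist":[0,0,0],"claw":-0.6}])

```text
time_s: 6.95
ee_pos: [0.6023, -0.2166, 0.1034]
ee_rot: [0.723, 0.59, -0.279, 0.226]
ft_force: [-0.6, 3.1, 3.5]
gripper_width: 0.0445
grasp_force: 62.2
```

Run:
```python
from h import *
s=r.get_state();print(s["time_s"],np.round(s["ee_pos"],4),s["gripper_width"],np.round(s["ft_force"],1))
Rc=R.from_quat(s["ee_rot"]);print("centre",s["ee_pos"]+Rc.apply([0,0,.02335]))
```

```text
6.95 [ 0.6023 -0.2166  0.1034] 0.0444832533769395 [-0.6  3.1  3.5]
centre [ 0.5991007  -0.23189672  0.0861016 ]
```

Request:
send_rows(motion=[{"xyz":[0.4,0,0.45],"twist":[0,0,0],"claw":0},{"xyz":[0.4,0,0.45],"twist":[0,0,0],"claw":0.7},{"xyz":[0.4,0,0.45],"twist":[0,0,0],"claw":0.7},{"xyz":[0.4,0,0.45],"twist":[0,0,0],"claw":0.7},{"xyz":[0.35,0,-1.5],"twist":[0,0,0],"claw":0.7},{"xyz":[0.3,0,-5],"twist":[0,0,0],"claw":0.7},{"xyz":[0.2,0,-10],"twist":[0,0,0],"claw":0.7},{"xyz":[0.2,0,-15],"twist":[0,0,0],"claw":0.7},{"xyz":[0.2,0,-15],"twist":[0,0,0],"claw":0.7}])

```text
time_s: 7.85
ee_pos: [0.628, -0.1118, 0.2164]
ee_rot: [0.722, 0.593, -0.273, 0.229]
ft_force: [0.1, 0.3, 0.4]
gripper_width: 0.072
grasp_force: 0.0
```

Run:
```python
from h import *
s=r.get_state();print(s["time_s"],np.round(s["ee_pos"],4),s["gripper_width"],np.round(s["qpos"],2))
a=r.capture("top");cal=r.get_calibration("wrist");w=r.capture("wrist");b=r.capture("scene")
c=proj("scene",[.5995,-.231,.106]).astype(int)
cv2.imwrite("pics/c5.png",np.hstack([cv2.resize(w,(533,400)),cv2.resize(b[c[1]-60:c[1]+60,c[0]-40:c[0]+40],(266,400),interpolation=cv2.INTER_CUBIC)]))
print(c)
for n in("block","seat","foot_face"):
  for q in r.pinpoint("wrist",n)[:1]: print(n,q,atz("wrist",q["centre"],.137 if n=="foot_face" else .086,cal))
np.set_printoptions(suppress=True);import json;open("cal5.json","w").write(json.dumps({k:np.array(v).tolist() for k,v in cal.items()}))
```

```text
7.85 [ 0.628  -0.1118  0.2164] 0.07204545465357115 [-0.48  0.82  0.62  1.49  0.31  1.11 -0.35]
[180 261]
block {'centre': [309.0, 218.3], 'p': 0.81} [ 0.59823696 -0.23174572  0.086     ]
foot_face {'centre': [312.9, 275.0], 'p': 0.59} [ 0.60089481 -0.23452393  0.137     ]
```

View pics/c5.png

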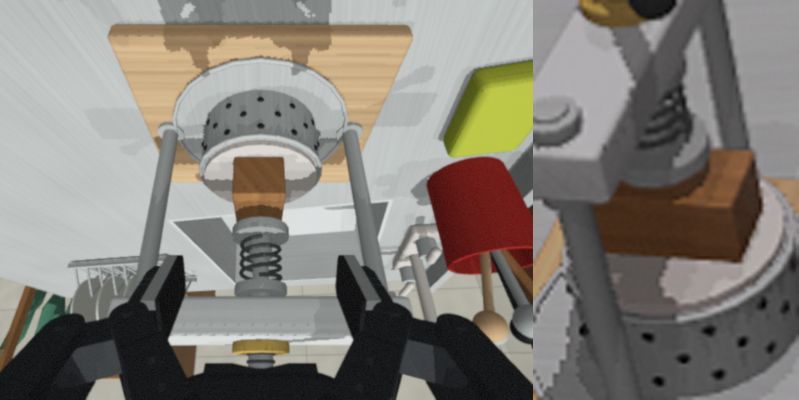

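The wrist panel shows the block flat on the follower, centred between the posts, with the foot and spring directly above it; the right panel shows it flat and clear of the foot. I'm moving to the crank now.

```bash
cat >> h.py <<'E'
C=np.array([.5995,-.231])
def crankpose(hd_arm,z,hd_y,rad=.053):
    a=np.radians(hd_arm);rot=lean(hd_y,0)[0]
    return np.r_[C+rad*np.array([np.cos(a),np.sin(a)]),z],rot
E
python3 - <<'E'
from h import *
p,rot=crankpose(21.9,.38,111.9)
print(p,shift(p,rot));print(shift([.635,-.11,.38],rot))
a=R.from_quat(r.get_state()["ee_rot"]);print(R.from_rotvec((a.inv()*lean(-11.5,0)[0]).as_rotvec()).as_rotvec(degrees=True))
E
```

```text
[ 0.64867532 -0.21123165  0.38      ] (array([-17.61,   4.49,  -6.84]), array([ -45.32,   23.78, -116.96]))
(array([-10.46,   1.07, -13.29]), array([ -45.32,   23.78, -116.96]))
[-0.44820644 42.17642154 -0.1793624 ]
```

Request:
send_rows(motion=[{"xyz":[-3,0.5,-4],"twist":[0,5,0],"claw":0.5},{"xyz":[-7,1,-9],"twist":[0,11,0],"claw":0.3},{"xyz":[-10.5,1.1,-13.3],"twist":[0,18,0],"claw":0.2},{"xyz":[-10.5,1.1,-13.3],"twist":[-45.3,23.8,-117],"claw":0.1},{"xyz":[-10.5,1.1,-13.3],"twist":[-45.3,23.8,-117],"claw":0.1},{"xyz":[-10.5,1.1,-13.3],"twist":[-45.3,23.8,-117],"claw":0.1},{"xyz":[-10.5,1.1,-13.3],"twist":[-45.3,23.8,-117],"claw":0.1},{"xyz":[-10.5,1.1,-13.3],"twist":[-45.3,23.8,-117],"claw":0.1},{"xyz":[-10.5,1.1,-13.3],"twist":[-45.3,23.8,-117],"claw":0.1},{"xyz":[-10.5,1.1,-13.3],"twist":[-45.3,23.8,-117],"claw":0.1},{"xyz":[-10.5,1.1,-13.3],"twist":[-45.3,23.8,-117],"claw":0.1},{"xyz":[-10.5,1.1,-13.3],"twist":[-45.3,23.8,-117],"claw":0.1},{"xyz":[-10.5,1.1,-13.3],"twist":[-45.3,23.8,-117],"claw":0.1},{"xyz":[-12,2,-12],"twist":[-45.3,23.8,-117],"claw":0.1},{"xyz":[-15,3,-9],"twist":[-45.3,23.8,-117],"claw":0.1},{"xyz":[-17.6,4.5,-6.8],"twist":[-45.3,23.8,-117],"claw":0.1},{"xyz":[-17.6,4.5,-6.8],"twist":[-45.3,23.8,-117],"claw":0.1},{"xyz":[-17.6,4.5,-6.8],"twist":[-45.3,23.8,-117],"claw":0.1},{"xyz":[-17.6,4.5,-6.8],"twist":[-45.3,23.8,-117],"claw":0.1},{"xyz":[-17.6,4.5,-6.8],"twist":[-45.3,23.8,-117],"claw":0.1}])

```text
time_s: 10.15
ee_pos: [0.6495, -0.2106, 0.3797]
ee_rot: [-0.19, 0.982, 0.001, 0.0]
ft_force: [-0.3, 0.6, 0.7]
gripper_width: 0.0467
grasp_force: 0.0
```

Run:
```python
from h import *
s=r.get_state();print(s["time_s"],np.round(s["ee_pos"],4),s["gripper_width"],np.round(s["qpos"],2))
p,rot=crankpose(21.9,.38,111.9);print(shift(p,rot))
w=r.capture("wrist");cv2.imwrite("pics/w6.png",w)
cal=r.get_calibration("wrist")
for q in r.pinpoint("wrist","crank_head"): print(q,atz("wrist",q["centre"],.2875,cal))
for a in(0,180):
  for z in(.2875,):
    t=np.radians(21.9+a);print("ball",proj("wrist",np.r_[C+.08*np.array([np.cos(t),np.sin(t)]),z]))
print("top of head",proj("wrist",[*C,.3075]))
```

```text
10.15 [ 0.6495 -0.2106  0.3797] 0.04674700281692996 [ 0.33  0.6  -0.1   1.05  0.05  1.49  2.2 ]
(array([ 0.1 , -0.03, -0.03]), array([0.05, 0.06, 0.03]))
{'centre': [309.1, 161.8], 'p': 0.95} [ 0.60088948 -0.2309846   0.2875    ]
ball [309.63250117 283.4268493 ]
ball [309.50767115   1.66537481]
top of head [309.31425985 163.55761443]
```

View pics/w6.png

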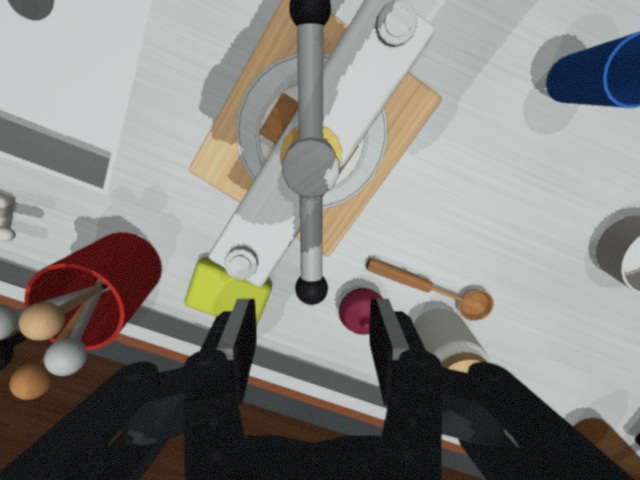

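The wrist view shows the bar lined up between the fingers (balls at (311,8) and (312,289), head at (309,168)), within about 2 mm of the prediction.

Request:
send_rows(motion=[{"xyz":[0,0,4],"twist":[0,0,0],"claw":0.1},{"xyz":[0,0,7.5],"twist":[0,0,0],"claw":0.1},{"xyz":[0,0,9.8],"twist":[0,0,0],"claw":0.1},{"xyz":[0,0,9.8],"twist":[0,0,0],"claw":0.1},{"xyz":[0,0,9.8],"twist":[0,0,0],"claw":-1},{"xyz":[0,0,9.8],"twist":[0,0,0],"claw":-1},{"xyz":[0,0,9.8],"twist":[0,0,0],"claw":-1},{"xyz":[0,0,9.8],"twist":[0,0,0],"claw":-1},{"xyz":[0,0,9.8],"twist":[0,0,0],"claw":-1},{"xyz":[0,0,9.8],"twist":[0,0,0],"claw":-1}], newtons=60)

```text
time_s: 11.25
ee_pos: [0.6516, -0.2103, 0.2856]
ee_rot: [-0.192, 0.981, -0.001, 0.004]
ft_force: [0.6, 0.3, 5.5]
gripper_width: 0.0117
grasp_force: 58.9
```

Run:
```python
from h import *
s=r.get_state();print(s["time_s"],np.round(s["ee_pos"],4),s["gripper_width"],np.round(s["ft_force"],1),np.round(s["torque"],2))
f=lambda d:[round(5.3*(1-np.cos(np.radians(d))),2),round(-5.3*np.sin(np.radians(d)),2),round(1.6*d/360,2)]
print(", ".join('{"xyz": %s, "twist": [0, 0, %d], "claw": -1}'%(f(d),d) for d in list(range(8,137,8))+[136]*2))
```

```text
11.25 [ 0.6516 -0.2103  0.2856] 0.011689166825277124 [0.6 0.3 5.5] [-0.12 -0.14  0.1 ]
{"xyz": [np.float64(0.05), np.float64(-0.74), 0.04], "twist": [0, 0, 8], "claw": -1}, {"xyz": [np.float64(0.21), np.float64(-1.46), 0.07], "twist": [0, 0, 16], "claw": -1}, {"xyz": [np.float64(0.46), np.float64(-2.16), 0.11], "twist": [0, 0, 24], "claw": -1}, {"xyz": [np.float64(0.81), np.float64(-2.81), 0.14], "twist": [0, 0, 32], "claw": -1}, {"xyz": [np.float64(1.24), np.float64(-3.41), 0.18], "twist": [0, 0, 40], "claw": -1}, {"xyz": [np.float64(1.75), np.float64(-3.94), 0.21], "twist": [0, 0, 48], "claw": -1}, {"xyz": [np.float64(2.34), np.float64(-4.39), 0.25], "twist": [0, 0, 56], "claw": -1}, {"xyz": [np.float64(2.98), np.float64(-4.76), 0.28], "twist": [0, 0, 64], "claw": -1}, {"xyz": [np.float64(3.66), np.float64(-5.04), 0.32], "twist": [0, 0, 72], "claw": -1}, {"xyz": [np.float64(4.38), np.float64(-5.22), 0.36], "twist": [0, 0, 80], "claw": -1}, {"xyz": [np.float64(5.12), np.float64(-5.3), 0.39], "twist": [0, 0, 88], "claw": -1}, {"xyz": [np.float64(5.85), np.float64(-5.27), 0.43], "twist": [0, 0, 96], "claw": -1}, {"xyz": [np.float64(6.58), np.float64(-5.14), 0.46], "twist": [0, 0, 104], "claw": -1}, {"xyz": [np.float64(7.29), np.float64(-4.91), 0.5], "twist": [0, 0, 112], "claw": -1}, {"xyz": [np.float64(7.95), np.float64(-4.59), 0.53], "twist": [0, 0, 120], "claw": -1}, {"xyz": [np.float64(8.56), np.float64(-4.18), 0.57], "twist": [0, 0, 128], "claw": -1}, {"xyz": [np.float64(9.11), np.float64(-3.68), 0.6], "twist": [0, 0, 136], "claw": -1}, {"xyz": [np.float64(9.11), np.float64(-3.68), 0.6], "twist": [0, 0, 136], "claw": -1}, {"xyz": [np.float64(9.11), np.float64(-3.68), 0.6], "twist": [0, 0, 136], "claw": -1}
```

Request:
send_rows(motion=[{"xyz":[0.05,-0.74,0.04],"twist":[0,0,8],"claw":-1},{"xyz":[0.21,-1.46,0.07],"twist":[0,0,16],"claw":-1},{"xyz":[0.46,-2.16,0.11],"twist":[0,0,24],"claw":-1},{"xyz":[0.81,-2.81,0.14],"twist":[0,0,32],"claw":-1},{"xyz":[1.24,-3.41,0.18],"twist":[0,0,40],"claw":-1},{"xyz":[1.24,-3.41,0.18],"twist":[0,0,40],"claw":-1}])

```text
time_s: 11.85
ee_pos: [0.653, -0.2478, 0.2838]
ee_rot: [0.158, 0.987, -0.0, 0.005]
ft_force: [1.0, -1.6, 5.0]
gripper_width: 0.0112
grasp_force: 59.0
```

Run:
```python
from h import *
s=r.get_state();print(s["time_s"],np.round(s["ee_pos"],4),s["gripper_width"],np.round(s["ft_force"],1),np.round(s["torque"],2),s["grasp_force"])
cal=r.get_calibration("wrist");w=r.capture("wrist");b=r.capture("scene")
print("tool y heading",np.degrees(np.arctan2(*R.from_quat(s["ee_rot"]).as_matrix()[[1,0],1])))
for q in r.pinpoint("wrist","crank_head"): print(q,proj("wrist",[*C,.286]))
c=(proj("scene",[*C,.29])).astype(int)
cv2.imwrite("pics/c7.png",np.hstack([cv2.resize(w,(533,400)),cv2.resize(b[max(c[1]-60,0):c[1]+60,c[0]-40:c[0]+40],(266,400),interpolation=cv2.INTER_CUBIC)]))
```

```text
11.85 [ 0.653  -0.2478  0.2838] 0.011186106778930727 [ 1.  -1.6  5. ] [-0.25 -0.25 -0.15] 59.00886118412018
tool y heading 71.83682837573095
{'centre': [311.8, 192.1], 'p': 0.71} [309.23811389 189.71285448]
```

View pics/c7.png

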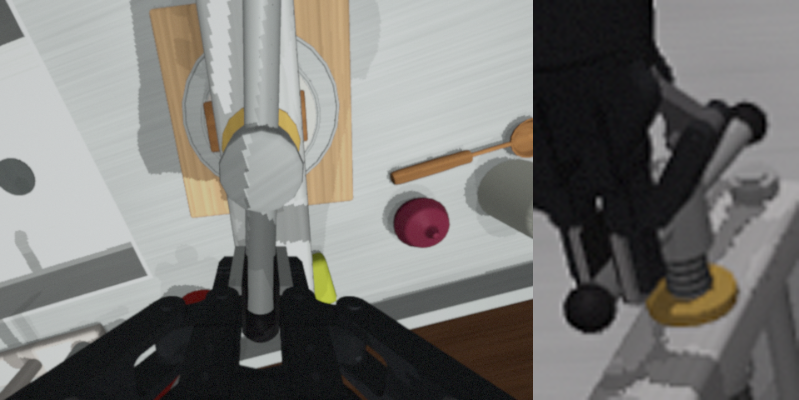

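The bar follows the grip: in the wrist panel it lies between the pads, and the head is at (262,170). I'll go on turning.

Request:
send_rows(motion=[{"xyz":[0.05,-0.74,0.04],"twist":[0,0,8],"claw":-1},{"xyz":[0.21,-1.46,0.07],"twist":[0,0,16],"claw":-1},{"xyz":[0.46,-2.16,0.11],"twist":[0,0,24],"claw":-1},{"xyz":[0.81,-2.81,0.14],"twist":[0,0,32],"claw":-1},{"xyz":[1.24,-3.41,0.18],"twist":[0,0,40],"claw":-1},{"xyz":[1.75,-3.94,0.21],"twist":[0,0,48],"claw":-1},{"xyz":[2.34,-4.39,0.25],"twist":[0,0,56],"claw":-1},{"xyz":[2.98,-4.76,0.28],"twist":[0,0,64],"claw":-1},{"xyz":[3.66,-5.04,0.32],"twist":[0,0,72],"claw":-1},{"xyz":[4.38,-5.22,0.36],"twist":[0,0,80],"claw":-1},{"xyz":[5.12,-5.3,0.39],"twist":[0,0,88],"claw":-1},{"xyz":[5.85,-5.27,0.43],"twist":[0,0,96],"claw":-1},{"xyz":[6.58,-5.14,0.46],"twist":[0,0,104],"claw":-1},{"xyz":[7.29,-4.91,0.5],"twist":[0,0,112],"claw":-1},{"xyz":[7.95,-4.59,0.53],"twist":[0,0,120],"claw":-1},{"xyz":[8.56,-4.18,0.57],"twist":[0,0,128],"claw":-1},{"xyz":[9.11,-3.68,0.6],"twist":[0,0,136],"claw":-1},{"xyz":[9.11,-3.68,0.6],"twist":[0,0,136],"claw":-1}])

```text
time_s: 13.8
ee_pos: [0.5538, -0.254, 0.2777]
ee_rot: [0.975, 0.224, 0.003, 0.002]
ft_force: [-1.0, -0.8, 9.7]
gripper_width: 0.0112
grasp_force: 59.4
```

```bash
cat >> h.py <<'E'
def rep():
    s=r.get_state();m=R.from_quat(s["ee_rot"]).as_matrix();p=np.array(s["ee_pos"])
    print("t",s["time_s"],p.round(4),"w",round(s["gripper_width"],4),"F",np.round(s["ft_force"],1),"T",np.round(s["torque"],2),"j7",round(s["qpos"][6],2))
    v=p[:2]-C;print("tool y hd",np.degrees(np.arctan2(m[1,1],m[0,1])).round(1),"arm hd",np.degrees(np.arctan2(v[1],v[0])).round(1),"rad",np.linalg.norm(v).round(4))
E
python3 -c "
from h import *
rep();w=r.capture('wrist');cv2.imwrite('pics/w8.png',w)
for q in r.pinpoint('wrist','crank_head'): print(q,proj('wrist',[*C,.28]))"
```

```text
t 13.8 [ 0.5538 -0.254   0.2777] w 0.0112 F [-1.  -0.8  9.7] T [-0.05  0.44 -0.13] j7 -0.35
tool y hd -64.1 arm hd -153.3 rad 0.0512
{'centre': [312.5, 193.6], 'p': 0.86} [312.59342924 200.28369234]
```

Request:
send_rows(motion=[{"xyz":[0.05,-0.74,0.02],"twist":[0,0,8],"claw":-1},{"xyz":[0.21,-1.46,0.05],"twist":[0,0,16],"claw":-1},{"xyz":[0.46,-2.16,0.08],"twist":[0,0,24],"claw":-1},{"xyz":[0.81,-2.81,0.1],"twist":[0,0,32],"claw":-1},{"xyz":[1.24,-3.41,0.13],"twist":[0,0,40],"claw":-1},{"xyz":[1.75,-3.94,0.16],"twist":[0,0,48],"claw":-1},{"xyz":[2.34,-4.39,0.2],"twist":[0,0,56],"claw":-1},{"xyz":[2.98,-4.76,0.23],"twist":[0,0,64],"claw":-1},{"xyz":[3.66,-5.04,0.27],"twist":[0,0,72],"claw":-1},{"xyz":[3.66,-5.04,0.27],"twist":[0,0,72],"claw":-1},{"xyz":[3.66,-5.04,0.27],"twist":[0,0,72],"claw":-1}])

```text
time_s: 15.0
ee_pos: [0.5651, -0.1921, 0.2745]
ee_rot: [0.921, -0.39, 0.003, -0.001]
ft_force: [0.4, 1.7, 8.4]
gripper_width: 0.0118
grasp_force: 59.4
```

```bash
python3 -c "
from h import *
rep()"
```

```text
t 15.0 [ 0.5651 -0.1921  0.2745] w 0.0118 F [0.4 1.7 8.4] T [ 0.18  0.25 -0.18] j7 -1.49
tool y hd -135.9 arm hd 131.5 rad 0.0519
```

Request:
send_rows(motion=[{"xyz":[0,0,0],"twist":[0,0,0],"claw":0.1},{"xyz":[0,0,0],"twist":[0,0,0],"claw":0.1},{"xyz":[0,0,0],"twist":[0,0,0],"claw":0.1},{"xyz":[0,0,-3],"twist":[0,0,0],"claw":0.1},{"xyz":[0,0,-6],"twist":[0,0,0],"claw":0.1},{"xyz":[0,0,-7],"twist":[0,0,-8],"claw":0.1},{"xyz":[0,0,-7],"twist":[0,0,-16],"claw":0.1},{"xyz":[0,0,-7],"twist":[0,0,-24],"claw":0.1},{"xyz":[0,0,-7],"twist":[0,0,-32],"claw":0.1},{"xyz":[0,0,-7],"twist":[0,0,-40],"claw":0.1},{"xyz":[0,0,-7],"twist":[0,0,-48],"claw":0.1},{"xyz":[0,0,-7],"twist":[0,0,-56],"claw":0.1},{"xyz":[0,0,-7],"twist":[0,0,-64],"claw":0.1},{"xyz":[0,0,-7],"twist":[0,0,-72],"claw":0.1},{"xyz":[0,0,-7],"twist":[0,0,-80],"claw":0.1},{"xyz":[0,0,-7],"twist":[0,0,-88],"claw":0.1},{"xyz":[0,0,-7],"twist":[0,0,-90],"claw":0.1}])

```text
time_s: 16.7
ee_pos: [0.5638, -0.1917, 0.3419]
ee_rot: [0.926, 0.377, 0.001, -0.0]
ft_force: [0.1, -0.1, 0.4]
gripper_width: 0.0469
grasp_force: 0.0
```

Request:
send_rows(motion=[{"xyz":[0,0,0],"twist":[0,0,-90],"claw":0.1},{"xyz":[0,0,0],"twist":[0,0,-90],"claw":0.1},{"xyz":[0,0,0],"twist":[0,0,-90],"claw":0.1},{"xyz":[0,0,0],"twist":[0,0,-90],"claw":0.1},{"xyz":[0,0,0],"twist":[0,0,-90],"claw":0.1},{"xyz":[0,0,0],"twist":[0,0,-90],"claw":0.1},{"xyz":[0,0,0],"twist":[0,0,-90],"claw":0.1},{"xyz":[0,0,0],"twist":[0,0,-90],"claw":0.1},{"xyz":[0,0,0],"twist":[0,0,-90],"claw":0.1},{"xyz":[0,0,0],"twist":[0,0,-90],"claw":0.1},{"xyz":[0,0,0],"twist":[0,0,-90],"claw":0.1},{"xyz":[0,0,0],"twist":[0,0,-90],"claw":0.1},{"xyz":[0,0,0],"twist":[0,0,-90],"claw":0.1}])

```text
time_s: 18.0
ee_pos: [0.5639, -0.1918, 0.3419]
ee_rot: [0.391, 0.92, 0.001, 0.001]
ft_force: [0.0, -0.5, 0.2]
gripper_width: 0.047
grasp_force: 0.0
```

Run:
```python
from h import *
rep();cal=r.get_calibration("wrist");w=r.capture("wrist");cv2.imwrite("pics/w9.png",w)
for q in r.pinpoint("wrist","crank_head"): print(q,proj("wrist",[*C,.2765]),proj("wrist",[*C,.2965]))
t=np.radians(133.9)
for k in(.08,.05,.03,-.08): print(k,proj("wrist",np.r_[C+k*np.array([np.cos(t),np.sin(t)]),.2765]))
print(shift(*crankpose(133.9,.2745,43.9)))
# dark ball blob of the far/near ends
g=cv2.cvtColor(w,cv2.COLOR_BGR2GRAY)
for k in(.08,-.08):
    x,y=proj("wrist",np.r_[C+k*np.array([np.cos(t),np.sin(t)]),.2765]).astype(int);y0=max(y-30,0);x0=x-35
    m=(g[y0:y+30,x0:x+35]<40);ys,xs=np.nonzero(m);print(k,len(xs),xs.mean()+x0 if len(xs) else 0,ys.mean()+y0 if len(xs) else 0)
```

```text
t 18.0 [ 0.5639 -0.1918  0.3419] w 0.047 F [ 0.  -0.5  0.2] T [-0.04 -0.01  0.03] j7 1.18
tool y hd 44.0 arm hd 132.2 rad 0.0529
{'centre': [311.4, 344.3], 'p': 0.86} [309.3244016  345.20685156] [309.12546744 366.16675321]
0.08 [309.19895198 217.87762948]
0.05 [309.25036822 269.09533845]
0.03 [309.28157161 300.82090374]
-0.08 [309.41988951 447.94960233]
(array([ 0.02, -0.18,  6.75]), array([0.14, 0.05, 0.13]))
0.08 1108 313.6471119133574 219.00541516245488
-0.08 2967 311.73946747556454 454.0023592854735
```

Request:
send_rows(motion=[{"xyz":[0,0,3],"twist":[0,0,0],"claw":0.1},{"xyz":[0,0,5.5],"twist":[0,0,0],"claw":0.1},{"xyz":[0,0,6.9],"twist":[0,0,0],"claw":0.1},{"xyz":[0,0,6.9],"twist":[0,0,0],"claw":0.1},{"xyz":[0,0,6.9],"twist":[0,0,0],"claw":-1},{"xyz":[0,0,6.9],"twist":[0,0,0],"claw":-1},{"xyz":[0,0,6.9],"twist":[0,0,0],"claw":-1},{"xyz":[0,0,6.9],"twist":[0,0,0],"claw":-1},{"xyz":[0,0,6.9],"twist":[0,0,0],"claw":-1},{"xyz":[0,0,6.9],"twist":[0,0,0],"claw":-1}])

```text
time_s: 19.1
ee_pos: [0.565, -0.1921, 0.2747]
ee_rot: [0.39, 0.921, 0.001, 0.003]
ft_force: [0.2, 0.2, 7.2]
gripper_width: 0.0112
grasp_force: 58.8
```

Request:
send_rows(motion=[{"xyz":[-0.05,0.74,0.04],"twist":[0,0,8],"claw":-1},{"xyz":[-0.21,1.46,0.07],"twist":[0,0,16],"claw":-1},{"xyz":[-0.46,2.16,0.11],"twist":[0,0,24],"claw":-1},{"xyz":[-0.81,2.81,0.14],"twist":[0,0,32],"claw":-1},{"xyz":[-1.24,3.41,0.18],"twist":[0,0,40],"claw":-1},{"xyz":[-1.75,3.94,0.21],"twist":[0,0,48],"claw":-1},{"xyz":[-2.34,4.39,0.25],"twist":[0,0,56],"claw":-1},{"xyz":[-2.98,4.76,0.28],"twist":[0,0,64],"claw":-1},{"xyz":[-3.66,5.04,0.32],"twist":[0,0,72],"claw":-1},{"xyz":[-3.66,5.04,0.32],"twist":[0,0,72],"claw":-1}])

```text
time_s: 20.1
ee_pos: [0.6277, -0.1837, 0.2716]
ee_rot: [0.857, 0.515, 0.002, 0.002]
ft_force: [1.9, 0.1, 5.3]
gripper_width: 0.0117
grasp_force: 59.1
```

```bash
python3 -c "
from h import *
rep()"
```

```text
t 20.1 [ 0.6277 -0.1837  0.2716] w 0.0117 F [1.9 0.1 5.3] T [-0.1  -0.16 -0.09] j7 0.07
tool y hd -28.0 arm hd 59.2 rad 0.0551
```

Request:
send_rows(motion=[{"xyz":[-0.05,0.74,0.04],"twist":[0,0,8],"claw":-1},{"xyz":[-0.21,1.46,0.07],"twist":[0,0,16],"claw":-1},{"xyz":[-0.46,2.16,0.11],"twist":[0,0,24],"claw":-1},{"xyz":[-0.81,2.81,0.14],"twist":[0,0,32],"claw":-1},{"xyz":[-1.24,3.41,0.18],"twist":[0,0,40],"claw":-1},{"xyz":[-1.75,3.94,0.21],"twist":[0,0,48],"claw":-1},{"xyz":[-2.34,4.39,0.25],"twist":[0,0,56],"claw":-1},{"xyz":[-2.98,4.76,0.28],"twist":[0,0,64],"claw":-1},{"xyz":[-3.66,5.04,0.32],"twist":[0,0,72],"claw":-1},{"xyz":[-4.38,5.22,0.36],"twist":[0,0,80],"claw":-1},{"xyz":[-5.12,5.3,0.39],"twist":[0,0,88],"claw":-1},{"xyz":[-5.85,5.27,0.43],"twist":[0,0,96],"claw":-1},{"xyz":[-6.58,5.14,0.46],"twist":[0,0,104],"claw":-1},{"xyz":[-7.29,4.91,0.5],"twist":[0,0,112],"claw":-1},{"xyz":[-7.95,4.59,0.53],"twist":[0,0,120],"claw":-1},{"xyz":[-8.56,4.18,0.57],"twist":[0,0,128],"claw":-1},{"xyz":[-9.11,3.68,0.6],"twist":[0,0,136],"claw":-1},{"xyz":[-9.42,3.34,0.63],"twist":[0,0,141],"claw":-1},{"xyz":[-9.42,3.34,0.63],"twist":[0,0,141],"claw":-1},{"xyz":[-9.42,3.34,0.63],"twist":[0,0,141],"claw":-1}])

```text
time_s: 22.1
ee_pos: [0.6119, -0.2836, 0.2653]
ee_rot: [0.772, -0.636, 0.003, -0.0]
ft_force: [0.6, -2.3, 4.9]
gripper_width: 0.0118
grasp_force: 59.8
```

```bash
python3 -c "
from h import *
rep()"
```

```text
t 22.1 [ 0.6119 -0.2836  0.2653] w 0.0118 F [ 0.6 -2.3  4.9] T [-0.34 -0.13 -0.1 ] j7 -1.93
tool y hd -168.9 arm hd -76.8 rad 0.0541
```

Request:
send_rows(motion=[{"xyz":[0,0,0],"twist":[0,0,0],"claw":0.1},{"xyz":[0,0,0],"twist":[0,0,0],"claw":0.1},{"xyz":[0,0,0],"twist":[0,0,0],"claw":0.1},{"xyz":[0,0,-2],"twist":[0,0,0],"claw":0.1},{"xyz":[0,0,-6],"twist":[0,0,0],"claw":0.1},{"xyz":[0,0,-11],"twist":[0,0,0],"claw":0.1},{"xyz":[-5,0,-12],"twist":[0,0,0],"claw":0.1},{"xyz":[-10,0,-12],"twist":[0,0,0],"claw":0.1},{"xyz":[-15,0,-12],"twist":[0,0,0],"claw":0.1},{"xyz":[-20,0,-12],"twist":[0,0,0],"claw":0.1},{"xyz":[-24,0,-12],"twist":[0,0,0],"claw":0.1},{"xyz":[-24,0,-12],"twist":[0,0,0],"claw":0.1}])

```text
time_s: 23.3
ee_pos: [0.5656, -0.0378, 0.3827]
ee_rot: [0.777, -0.63, -0.002, -0.003]
ft_force: [0.7, 0.6, -0.9]
gripper_width: 0.0471
grasp_force: 0.0
```

Run:
```python
from h import *
rep();a=r.capture("top");b=r.capture("scene")
A=cv2.resize(a[150:330,360:540],(400,400),interpolation=cv2.INTER_CUBIC);B=cv2.resize(b[130:310,90:270],(400,400),interpolation=cv2.INTER_CUBIC)
cv2.imwrite("pics/c10.png",np.hstack([A,B]))
f=lambda p,cam,o:((proj(cam,p)-o)*400/180).round(1)
t=np.radians(-78.5)
for k in(.08,-.08): print("ball",f(np.r_[C+k*np.array([np.cos(t),np.sin(t)]),.267],"top",[360,150]))
o=lean(-11.5,0)[1];yb=np.array([-.98,.199,0])
for n,z in(("block top",.126),("foot top",.136),("collar bottom c=9",.136+.034),("if free",.178)): print(n,f(np.r_[C,z],"scene",[90,130])+[400,0])
```

```text
t 23.3 [ 0.5656 -0.0378  0.3827] w 0.0471 F [ 0.7  0.6 -0.9] T [ 0.02 -0.04 -0.03] j7 -2.32
tool y hd -168.1 arm hd 99.9 rad 0.1962
ball [341.5 185.3]
ball [119.5 230.8]
block top [597.5 272.8]
foot top [595.3 262.8]
collar bottom c=9 [587.6 228. ]
if free [585.8 219.6]
```

View pics/c10.png

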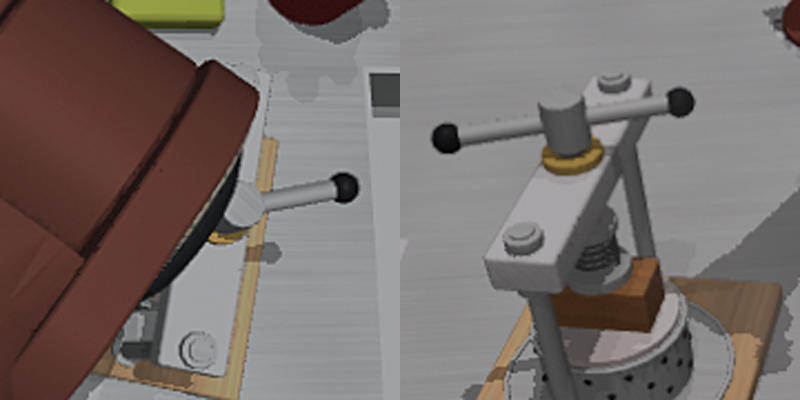

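The foot bears on the block and the spring is visibly shortened; the balls are at (447,138) and (680,101) in the scene panel. I'll check the crank angle numerically, without viewing another picture.

Run:
```python
from h import *
P=[(90+x*.45,130+y*.45) for x,y in((47,138),(280,101))]
for z in(.263,.267,.271):
    a,b=[atz("scene",p,z) for p in P];d=(a-b)[:2];print(z,np.degrees(np.arctan2(d[1],d[0])),np.linalg.norm(d),(a+b)[:2]/2)
rep()
```

```text
0.263 -79.20114707794507 0.16270683586206733 [ 0.59282167 -0.23156677]
0.267 -79.20114707794508 0.1613799107551126 [ 0.59905916 -0.23001614]
0.271 -79.20114707794505 0.1600529856481578 [ 0.60529664 -0.22846552]
t 23.4 [ 0.5648 -0.0448  0.3835] w 0.0468 F [-0.4  0.   0.2] T [-0.06  0.03 -0.01] j7 -2.32
tool y hd -168.7 arm hd 100.5 rad 0.1894
```

```bash
python3 -c "
from h import *
print(r.finish_job())"
```

```text
the job is handed in; nothing more can be done
None
```

The block lies flat and centred on the follower, and the crank is at about 9.03 rad, which puts the spring about half squeezed; the hand is off, nothing else was moved, and the job was handed in at about 23 s (result not reported).

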